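# Tip the cover plate over the edge of the inspection stand

## Task

The flat cover plate lies on the board in front of the low steel stand, with its pocketed side down. Without grasping or lifting it, push it with the fingertips against the stand's front edge, tip it up on end against that edge and flip it over onto the stand, so that it lies flat with the pocketed side up; then push it back until it is flush against the stand's rear fence. Leave the V-block and the bush beside the stand where they are.

Things in the scene. Friction and masses are not known exactly. Their poses are not given: they have to be found in the camera images.
- stand: fixed steel stand, 150 mm wide (its y), screwed to a plywood board. Origin: on the bench under the middle of the stand's upright front face; x points level from there over the stand to the fence at its rear, z up. Heights over the origin: board top 6 mm, stand top 17 mm, fence top 28 mm. The front face is at x = 0, the fence's front at x = 86 mm, its back at 100 mm
- plate_centre (a point): centre of the loose aluminium cover plate, 70 (its x) by 90 (y) by 10 mm (z), 0.09 to 0.18 kg, with a 34 mm round pocket and four small blind holes in one face. It starts flat on the board, pocket down, z up, x towards the stand (within 0.25 rad of the stand's x), leading edge 10 to 50 mm from the stand. Flipped, its z points down. Friction about 0.6
- plate_lead (a point): middle of the plate's lower long edge on the stand's side at the start (35 mm along +x from its centre, 5 mm along -z); axes as the plate's
- plate_tail (a point): middle of the plate's lower long edge on the side away from the stand at the start (35 mm along -x from its centre, 5 mm along -z); axes as the plate's. This edge is bevelled 6 mm at 45 degrees, so the point lies in the air 6 mm beyond the underside; a fingertip close to the board gets under the bevel
- desk_fan: black desk fan, fixed, an obstacle to the right of the work: its round cage, up to 0.4 m high, reaches as far left as about y = -0.08 and as near as about x = 0.4 m; origin under its foot. Raise the hand and bring it back towards the base before crossing from its right side to the work
- v_block: steel V-block 48x44x36 mm, loose on the board left of the stand (its +y side); origin under its centre
- guide_bush: upright flanged steel bush 40 mm across and 35 mm high, loose on the board right of the stand; origin under its centre

How it is judged:
On the way, in this order (a step that is already met when the one before it is completed fails the run):
1. the plate is tipped up on its leading edge against the stand's front edge (angle between plate_centre's own z axis and vertical between 0.9 and 1.9 rad and height (world z) of plate_lead below 0.026 m and x of plate_lead in the frame of stand between -0.035 and 0.005 m), for 0.05 s.
2. the plate lies flat on the stand, flipped over (angle between plate_centre's own z axis and vertical above 2.95 rad and height (world z) of plate_centre between 0.019 and 0.026 m), for 0.2 s.
At the end, for the whole second after the job is handed in: The plate lies flat on the top of the stand, pocketed side up, at rest, its rear edge against the fence (centre within 5 mm of the 51 mm from the front face that this gives, square to it within 0.1 rad) and its centre within 40 mm of the stand's middle line (angle between plate_centre's own z axis and vertical above 3 rad and height (world z) of plate_centre between 0.019 and 0.025 m and x of plate_centre in the frame of stand between 0.046 and 0.055 m and y of plate_centre in the frame of stand between -0.04 and 0.04 m and angle between the x axis of plate_centre and the x axis of stand, either way round below 0.1 rad and linear speed of plate below 0.01 m/s); the robot touches nothing.
It fails at once if the plate is lifted off the board instead of being tipped on its edge (angle between plate_centre's own z axis and vertical below 1.7 rad and height (world z) of plate_lead above 0.02 m).
It fails at once if the plate is lifted or carried (height (world z) of plate_centre above 0.06 m).
It fails at once if the V-block is disturbed (distance of v_block from where it was at the start of the episode above 0.015 m).
It fails at once if the bush is disturbed (distance of guide_bush from where it was at the start of the episode above 0.015 m).
It also fails if it takes over 64 s, if anything falls off the work surface, if the arm or the gripper's body presses on something with over 40 N, if the wrist force passes 120 N, or if a joint passes its speed limit or range.

## Robot

A 6-joint arm with a two-finger parallel gripper is mounted at the origin on the work surface; the furniture and walls round the work are solid. World frame = base frame: x ahead of the robot, y to its left, z up, the work surface at z = 0. Lengths are in m, angles in rad, forces in N, time in s.
With the tool pointing down it reaches from about 0.325 to 0.775 m from the base axis. Payload 5.5 kg.
Tool frame: the origin (TCP) lies midway between the tips of the shut fingers; the grasp point (between the pads) lies 19 mm behind it; z points along the fingers, x is the direction in which the jaws open and shut, and the axes are right-handed (so a half turn about z gives the same grasp; the last joint's range is limited). The gripper opens to 85 mm and grips with 20 to 120 N. Pads are 22 mm wide; open, the fingers measure 114 mm over their backs; the gripper's body (76 mm by 85 mm) begins 54 mm behind the grasp point. The pads swing forward as they close: fully open they stand 13 mm farther back than shut.
Start: joints at [-1.377, 0.091, 1.231, -0, 1.82, -0.057], TCP at [0.149, -0.581, 0.231] pointing down, gripper open.
Joint ranges: [-2.87, 2.87], [-0.86, 2.18], [0.17, 2.46], [-1.51, 4.65], [0.06, 2.69], [-2.65, 2.65]. Speed limits (rad/s): [2.57, 2.57, 3.01, 3.14, 3.14, 3.14].

## Interface

Orientations are given as a unit quaternion [w, x, y, z].
In Python, from plant import readout, optics, job gives the robot as it stands. The module is installed in compiled form; this text tells all that it offers.
- The arm moves only by the tool apply_moves, never from a script. Its argument "deltas" is a list of rows, each a list of 4 numbers: the shift along the tool's x, y, z in mm, then the turn about the tool's z in rad. In form: [[tx, ty, tz, twist], ...]. A call has 1 to 10 rows; each row is the pose to reach, as a shift and turn from the pose commanded when the call began, along the tool's axes at that moment; what a row does not reach only later rows make up. A row lasts 1/12 s, in which the tool goes at most 41.7 mm and 7.16 degrees, less where a joint would pass 70% of its speed; a pose out of reach is approached as far as the arm can. A call with a gripper value outside its range is refused whole. "fingers" is the closure, from 0 (fully open) to 1 (shut), set as the call begins (left out, the last holds). The fingers move at their own pace and stop on an object; "squeeze" is the grip in N (left out, the last holds). Time passes only in rows, so rows that repeat a pose let the fingers close. It gives the time, the measured TCP pose, the force and the opening at its end, in the units of the state.
- readout.state(): the state, without advancing time (a new reading comes with each control period).
- optics.camera(name): name is "side" or "top"; returns the picture (480x640x3 uint8, red, green, blue); there is no depth.
- optics.camera_info(name): a dict with "fx", "fy", "cx", "cy" (pixels), "rvec" (rotation vector, rad) and "tvec" (3), from world to camera coordinates, as OpenCV has them. Camera axes: x right, y down, z forward; pixel columns grow to the right and rows downward; lengths in m; the calibration is good to about 2 mm. A picture is of the moment at which its call begins. camera_info takes no time and is no camera call.
- job.job_done(): hands the job in, once; it reports no verdict.
The state is a dict: "time_s": time; "joint_pos": joint angles; "qvel": joint speeds; "joint_efforts": joint torques, N m; "ee_pos": TCP position; "tcp_rot": TCP orientation; "wrist_force": force on the tool from outside, world axes, zero at the start; "torque": the same for the moment, N m; "grip_width": finger opening in m.
Only numpy, scipy, OpenCV 4.12 (cv2) and the standard library are available. Lean on these libraries where they do the work, as an engineer would, in place of code of your own. Each camera call takes 0.05 s, during which the arm holds its last target.

## Working session

There is one attempt and no reset: what is moved stays moved. The work goes in short steps, Python scripts to look and compute and a tool call to move; the robot and the scene stay as the last step left them, time stands still between calls to the robot, and variables do not carry over. Pictures are saved under pics/ and viewed, and the job is handed in when it is done.

Besides the shell and the picture viewer there is one more tool, called after ">>>" as name([rows], argument=value, ...), one row to a line, values as JSON. apply_moves: Moves the arm, as the interface text tells. Its arguments: {"type":"object","properties":{"deltas":{"type":"array"},"fingers":{"type":"number"},"squeeze":{"type":"number"}},"required":["deltas"]}

```bash
mkdir -p pics; ls; python3 - <<'E'
from plant import readout, optics
import cv2
print(readout.state())
for n in ("side","top"):
    im=optics.camera(n); cv2.imwrite(f"pics/{n}0.png",im[:,:,::-1]); print(n,optics.camera_info(n))
E
```

```text
pics
{'time_s': 0.0, 'joint_pos': array([-1.37672346e+00,  9.18594500e-02,  1.23190281e+00, -1.18070141e-05,
        1.81980347e+00, -5.67066412e-02]), 'qvel': array([-0.00069815,  0.00025128,  0.00133154, -0.0012989 , -0.00301587,
       -0.00073666]), 'joint_efforts': array([-5.05218122e-04, -4.58731520e+01, -4.18024707e+01,  8.57905405e-06,
        1.15293881e-02,  2.17328380e-05]), 'ee_pos': array([ 0.14883025, -0.58094968,  0.23014096]), 'tcp_rot': array([-6.43754889e-04,  7.89985801e-01, -6.13124344e-01, -7.47579057e-04]), 'wrist_force': array([ 0.43116098, -0.33767319,  0.61431211]), 'torque': array([-0.03016839, -0.04588107,  0.03287988]), 'grip_width': 0.08528334833639153}
side {'fx': 433.43179500672574, 'fy': 433.43179500672574, 'cx': 323.0212821698348, 'cy': 239.59971129514204, 'rvec': array([ 0.35160126, -2.60537093,  1.44122519]), 'tvec': array([0.52256159, 0.12662747, 0.73575001])}
top {'fx': 557.3193697340607, 'fy': 557.3193697340607, 'cx': 324.50756498043415, 'cy': 245.16607559507634, 'rvec': array([ 2.12468676, -2.18405655,  0.114716  ]), 'tvec': array([0.02476025, 0.54244766, 0.82971715])}
```

View pics/side0.png

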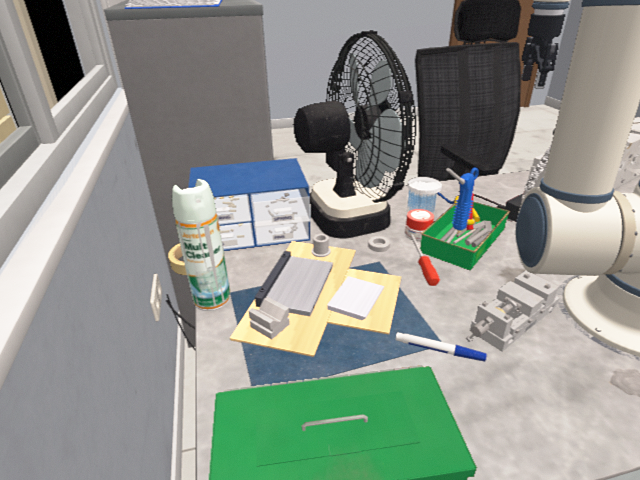

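View pics/top0.png

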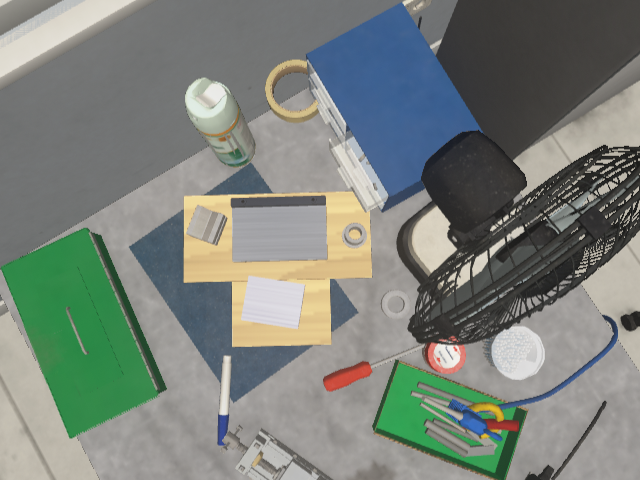

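```bash
cat > h.py <<'E'
import numpy as np, cv2
from plant import readout, optics, job
from scipy.spatial.transform import Rotation as R
def cam(n):
    i=optics.camera_info(n); M=R.from_rotvec(i["rvec"]).as_matrix(); return i,M,np.array(i["tvec"])
def ray(n,uv,z):
    i,M,t=cam(n); uv=np.atleast_2d(uv).astype(float)
    d=np.c_[(uv[:,0]-i["cx"])/i["fx"],(uv[:,1]-i["cy"])/i["fy"],np.ones(len(uv))]@M
    o=-M.T@t; s=(z-o[2])/d[:,2]; return o+s[:,None]*d
def proj(n,P):
    i,M,t=cam(n); c=np.atleast_2d(P)@M.T+t
    return np.c_[i["fx"]*c[:,0]/c[:,2]+i["cx"],i["fy"]*c[:,1]/c[:,2]+i["cy"]]
def crop(src,dst,x0,y0,x1,y1,k):
    im=cv2.imread(src)[y0:y1,x0:x1]; cv2.imwrite(dst,cv2.resize(im,None,fx=k,fy=k,interpolation=cv2.INTER_CUBIC))
E
python3 - <<'E'
from h import *
im=cv2.imread("pics/top0.png"); hsv=cv2.cvtColor(im,cv2.COLOR_BGR2HSV)
for p in [(273,302),(280,235),(280,200),(210,270),(250,335),(205,225)]: print(p,hsv[p[1],p[0]])
crop("pics/top0.png","pics/top0c.png",175,185,385,355,3.5 and 3)
crop("pics/side0.png","pics/side0c.png",225,225,415,360,4)
E
```

```text
(273, 302) [133   8 221]
(280, 235) [120   5 164]
(280, 200) [110  17  90]
(210, 270) [ 20  96 224]
(250, 335) [ 20  94 224]
(205, 225) [ 20  21 185]
```

View pics/top0c.png

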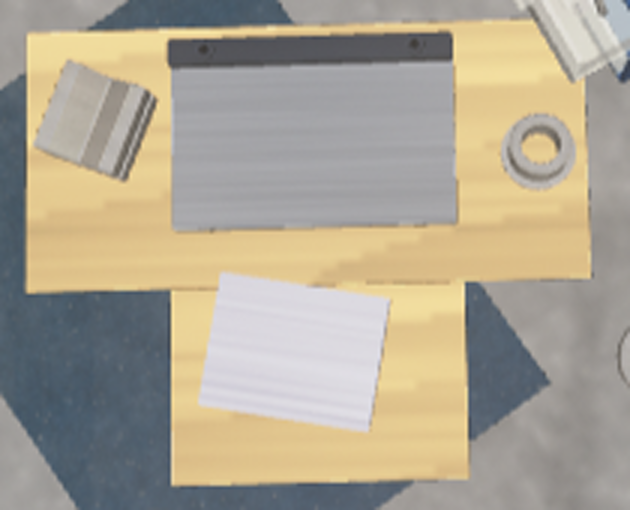

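View pics/side0c.png

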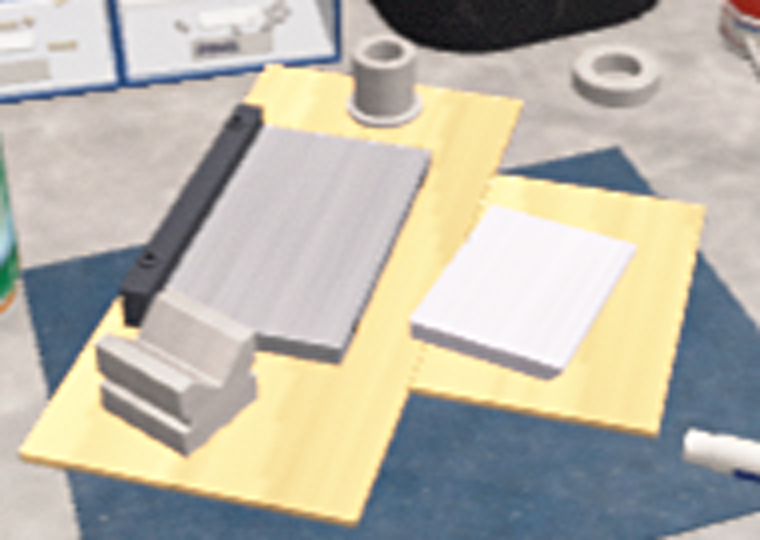

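```bash
cat >> h.py <<'E'
def plate_mask(n,im,lo=195):
    hsv=cv2.cvtColor(im,cv2.COLOR_BGR2HSV)
    return cv2.inRange(hsv,(0,0,lo),(180,40,255))
def biggest(m,near):
    k,l,s,c=cv2.connectedComponentsWithStats(m)
    i=l[near[1],near[0]]; 
    mm=(l==i).astype(np.uint8)
    return mm,s[i]
def quad(mm):
    c=max(cv2.findContours(mm,cv2.RETR_EXTERNAL,cv2.CHAIN_APPROX_NONE)[0],key=cv2.contourArea)
    h=cv2.convexHull(c); e=.01
    while True:
        q=cv2.approxPolyDP(h,e*cv2.arcLength(h,True),True)
        if len(q)<=4: break
        e*=1.2
    q=q[:,0].astype(float); p=c[:,0].astype(float)
    # refine by line fits
    L=[]
    for i in range(4):
        a,b=q[i],q[(i+1)%4]; d=(b-a)/np.linalg.norm(b-a); n=np.array([-d[1],d[0]])
        t=(p-a)@d; o=abs((p-a)@n); s=p[(t>4)&(t<np.linalg.norm(b-a)-4)&(o<2.5)]
        vx,vy,x,y=cv2.fitLine(s.astype(np.float32),cv2.DIST_HUBER,0,.01,.01).ravel()
        nn=np.array([-vy,vx]); nn*=np.sign(nn@(np.array([x,y])-q.mean(0))); L.append((nn,nn@[x,y]+.5)) # pixel-centre contour -> outer edge
    out=[]
    for i in range(4):
        (n1,c1),(n2,c2)=L[i-1],L[i]; out.append(np.linalg.solve([n1,n2],[c1,c2]))
    return np.array(out)
E
python3 - <<'E'
from h import *
im=cv2.imread("pics/top0.png"); 
m,s=biggest(plate_mask("top",im),(273,302)); print(s)
q=quad(m); P=ray("top",q,.016); print(q,P.round(4)); print(np.linalg.norm(P-np.roll(P,-1,0),axis=1), P.mean(0))
hsv=cv2.cvtColor(im,cv2.COLOR_BGR2HSV)
m,s=biggest(cv2.inRange(hsv,(0,0,130),(180,40,190)),(280,235)); print(s)
q=quad(m); P=ray("top",q,.017); print(q,P.round(4)); print(np.linalg.norm(P-np.roll(P,-1,0),axis=1))
im=cv2.imread("pics/side0.png");hsv=cv2.cvtColor(im,cv2.COLOR_BGR2HSV)
print([hsv[p[1],p[0]] for p in [(355,297),(305,285)]])
m,s=biggest(plate_mask("side",im),(355,297)); print(s)
q=quad(m); P=ray("side",q,.016); print(q,P.round(4)); print(np.linalg.norm(P-np.roll(P,-1,0),axis=1), P.mean(0))
m,s=biggest(cv2.inRange(hsv,(0,0,130),(180,40,190)),(305,285)); print(s)
q=quad(m); P=ray("side",q,.017); print(q,P.round(4)); print(np.linalg.norm(P-np.roll(P,-1,0),axis=1), P.mean(0))
E
```

```text
[ 241  276   64   53 2607]
[[247.9847  275.22302]
 [304.3703  283.8336 ]
 [297.51587 328.89468]
 [240.3337  319.67194]] [[0.5008 0.1313 0.016 ]
 [0.4849 0.0431 0.016 ]
 [0.4154 0.0553 0.016 ]
 [0.432  0.1439 0.016 ]]
[0.08961781 0.0704958  0.09016948 0.06997863] [0.45827288 0.09339715 0.016     ]
[ 232  205   95   57 5078]
[[325.13095 205.05301]
 [326.94983 258.92374]
 [231.5     261.37958]
 [231.5     207.62607]] [[0.6088 0.0073 0.017 ]
 [0.5229 0.0067 0.017 ]
 [0.5232 0.1569 0.017 ]
 [0.6091 0.1563 0.017 ]]
[0.08594655 0.15015722 0.08583718 0.14901083]
[array([160,   3, 248], dtype=uint8), array([  5,   7, 212], dtype=uint8)]
[ 327  276   57   42 1374]
[[347.6606  275.58057]
 [384.3485  285.96384]
 [365.81558 317.03647]
 [326.04153 304.74033]] [[0.4843 0.0374 0.016 ]
 [0.4132 0.051  0.016 ]
 [0.4298 0.1407 0.016 ]
 [0.5013 0.1279 0.016 ]]
[0.07235422 0.09127405 0.07266267 0.0920542 ] [0.45717501 0.08926135 0.016     ]
[     0      0    640    480 206158]
[[ 6.3950000e+02 -1.1512902e+00]
 [ 6.3950000e+02  4.6847205e+02]
 [ 5.9267008e-01  3.6261276e+02]
 [ 1.0339355e+02  7.4927397e+00]] [[-2.4677 -8.6415  0.017 ]
 [ 0.081   0.3102  0.017 ]
 [ 0.93    0.3779  0.017 ]
 [ 5.8998 -5.9637  0.017 ]]
[9.30744886 0.85170753 8.05689659 8.78547421] [ 1.11078884 -3.47926972  0.017     ]
```

>>> apply_moves([
  [0, 0, -20, 0.05],
  [0, 0, -50, 0.13],
  [-20, -9, -80, 0.2],
  [-50, -22, -100, 0.251],
  [-85, -38, -100, 0.251],
  [-120, -53, -100, 0.251],
  [-155, -69, -100, 0.251],
  [-190, -84, -100, 0.251],
  [-225, -100, -100, 0.251],
  [-260, -116, -100, 0.251],
], fingers=0.47, squeeze=40)

```text
time_s: 0.93
ee_pos: [0.1966, -0.2988, 0.3307]
tcp_rot: [0.0, -0.707, 0.707, 0.0]
wrist_force: [0.3, 1.0, 0.7]
grip_width: 0.0454
```

>>> apply_moves([
  [-28, -21, 0, 0],
  [-57, -42, 0, 0],
  [-85, -63, 0, 0],
  [-113, -80, 0, 0],
  [-142, -97, 0, 0],
  [-170, -113, 0, 0],
  [-200, -121, 0, 0],
  [-230, -130, 0, 0],
  [-260, -138, 0, 0],
  [-290, -145, 0, 0],
])

```text
time_s: 1.77
ee_pos: [0.3419, -0.009, 0.331]
tcp_rot: [-0.0, -0.707, 0.707, 0.0]
wrist_force: [1.2, -0.1, 0.4]
grip_width: 0.0453
```

>>> apply_moves([
  [-30, -12, 10, 0],
  [-60, -24, 30, 0],
  [-85, -36, 60, 0],
  [-103, -43, 90, 0],
  [-103, -43, 120, 0],
  [-103, -43, 150, 0],
  [-103, -43, 180, 0],
  [-103, -43, 205, 0],
  [-103, -43, 225, 0],
  [-103, -43, 240, 0],
])

```text
time_s: 2.6
ee_pos: [0.3836, 0.0923, 0.0884]
tcp_rot: [-0.001, -0.707, 0.707, 0.001]
wrist_force: [0.7, 0.4, 0.3]
grip_width: 0.0451
```

```bash
python3 - <<'E'
from h import *
for n in ("side","top"):
    im=optics.camera(n); cv2.imwrite(f"pics/{n}1.png",im[:,:,::-1])
crop("pics/top1.png","pics/top1c.png",175,185,385,385,3)
crop("pics/side1.png","pics/side1c.png",225,205,475,360,3)
s=readout.state();print(s["ee_pos"],s["joint_pos"],s["wrist_force"])
E
```

```text
[0.38284221 0.09209744 0.08786724] [ 1.49609514e-01 -4.71292976e-01  1.97744565e+00  1.54349122e-05
  1.64167818e+00  1.72053859e+00] [-0.25285629  0.07465234 -0.61764384]
```

View pics/top1c.png

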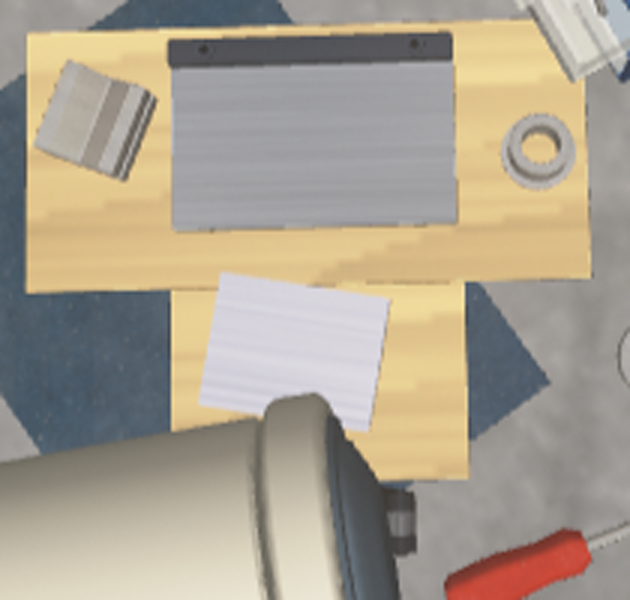

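View pics/side1c.png

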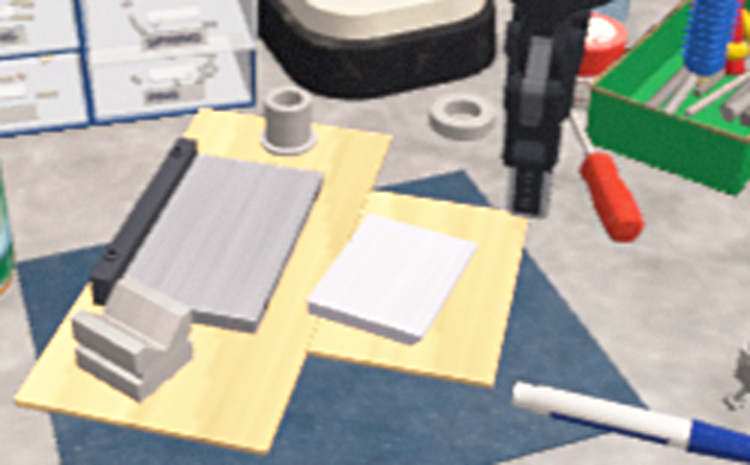

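```bash
python3 - <<'E'
from h import *
print(ray("top",[[232.3,347],[331,345]],.006))
for i in range(3):
    s=readout.state();print(s["ee_pos"])
# fingertip bottom in side view: intersect with plane y
i,M,t=cam("side");o=-M.T@t
for uv in [(396,276.5),(407.5,277.5)]:
    d=M.T@np.array([(uv[0]-i["cx"])/i["fx"],(uv[1]-i["cy"])/i["fy"],1])
    for y in (.128,.12,.115): print(uv,y,(o+d*(y-o[1])/d[1]).round(4))
crop("pics/side1.png","pics/side1d.png",380,200,440,290,6)
E
```

```text
[[0.38983162 0.15853004 0.006     ]
 [0.38891311 0.00414892 0.006     ]]
[0.38284221 0.09209744 0.08786724]
[0.38284221 0.09209744 0.08786724]
[0.38284221 0.09209744 0.08786724]
(396, 276.5) 0.128 [0.3882 0.128  0.098 ]
(396, 276.5) 0.12 [0.3888 0.12   0.0921]
(396, 276.5) 0.115 [0.3892 0.115  0.0884]
(407.5, 277.5) 0.128 [0.3707 0.128  0.0994]
(407.5, 277.5) 0.12 [0.371  0.12   0.0935]
(407.5, 277.5) 0.115 [0.3713 0.115  0.0898]
```

View pics/side1d.png

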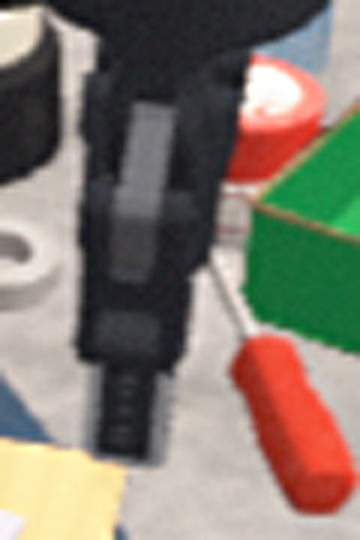

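>>> apply_moves([
  [0, -6, 20, 0],
  [0, -13, 40, 0],
  [0, -13, 55, 0],
  [0, -13, 66, 0],
  [0, -13, 73, 0],
  [0, -13, 75, 0],
  [0, -13, 75, 0],
  [0, -13, 75, 0],
])

```text
time_s: 3.37
ee_pos: [0.3984, 0.0925, 0.0174]
tcp_rot: [0.001, -0.707, 0.707, -0.0]
wrist_force: [0.2, 0.6, 0.5]
grip_width: 0.0451
```

>>> apply_moves([
  [0, 0, 0, 0],
  [0, 0, 0, 0],
])

```text
time_s: 3.53
ee_pos: [0.3984, 0.0925, 0.0173]
tcp_rot: [0.001, -0.707, 0.707, -0.0]
wrist_force: [-0.1, 0.1, -0.2]
grip_width: 0.0455
```

>>> apply_moves([
  [0, 0, 2, 0],
  [0, 0, 4, 0],
  [0, 0, 4, 0],
  [0, 0, 4, 0],
])

```text
time_s: 3.87
ee_pos: [0.3977, 0.0923, 0.0121]
tcp_rot: [-0.0, -0.707, 0.707, 0.0]
wrist_force: [0.5, 0.5, -0.8]
grip_width: 0.0452
```

>>> apply_moves([
  [0, 0, 1, 0],
  [0, 0, 2, 0],
  [0, 0, 2, 0],
])

```text
time_s: 4.12
ee_pos: [0.3977, 0.0924, 0.01]
tcp_rot: [-0.0, -0.707, 0.707, 0.0]
wrist_force: [0.2, -0.3, 1.0]
grip_width: 0.0451
```

>>> apply_moves([
  [0, 0, 1, 0],
  [0, 0, 2, 0],
  [0, 0, 2, 0],
])

```text
time_s: 4.37
ee_pos: [0.3977, 0.0924, 0.008]
tcp_rot: [-0.0, -0.707, 0.707, 0.0]
wrist_force: [0.7, -0.4, -0.3]
grip_width: 0.0453
```

>>> apply_moves([
  [0, 0, 1, 0],
  [0, 0, 2, 0],
  [0, 0, 2, 0],
])

```text
time_s: 4.62
ee_pos: [0.3977, 0.0924, 0.006]
tcp_rot: [-0.0, -0.707, 0.707, 0.0]
wrist_force: [-0.3, 0.9, -0.3]
grip_width: 0.0453
```

>>> apply_moves([
  [0, 0, 1, 0],
  [0, 0, 2, 0],
  [0, 0, 2, 0],
])

```text
time_s: 4.87
ee_pos: [0.3977, 0.0923, 0.004]
tcp_rot: [-0.0, -0.707, 0.707, 0.0]
wrist_force: [-0.5, 1.0, -0.1]
grip_width: 0.0454
```

>>> apply_moves([
  [0, 0, 1, 0],
  [0, 0, 1, 0],
  [0, 0, 1, 0],
])

```text
time_s: 5.12
ee_pos: [0.3979, 0.0924, 0.0038]
tcp_rot: [0.0, -0.707, 0.707, -0.0]
wrist_force: [-1.1, 0.8, 4.5]
grip_width: 0.0449
```

>>> apply_moves([
  [0, 0, 1, 0],
  [0, 0, 1, 0],
  [0, 0, 1, 0],
])

```text
time_s: 5.37
ee_pos: [0.3979, 0.0924, 0.0037]
tcp_rot: [0.0, -0.707, 0.707, -0.0]
wrist_force: [-6.0, -1.5, 12.0]
grip_width: 0.0451
```

>>> apply_moves([
  [0, 0, 1, 0],
  [0, 0, 1, 0],
  [0, 0, 1, 0],
])

```text
time_s: 5.62
ee_pos: [0.3979, 0.0924, 0.0037]
tcp_rot: [0.0, -0.707, 0.707, -0.0]
wrist_force: [-10.6, -1.8, 17.6]
grip_width: 0.0451
```

>>> apply_moves([
  [0, 0, -6, 0],
  [0, 0, -10, 0],
  [0, 0, -10, 0],
  [0, -3, -10, 0],
  [0, -7, -10, 0],
  [0, -10, -10, 0],
  [0, -13, -10, 0],
  [0, -16, -10, 0],
  [0, -19, -10, 0],
  [0, -22, -10, 0],
])

```text
time_s: 6.45
ee_pos: [0.4201, 0.0923, 0.0111]
tcp_rot: [-0.0, -0.707, 0.707, 0.0]
wrist_force: [-1.2, 0.2, 0.5]
grip_width: 0.0453
```

>>> apply_moves([
  [0, -3, 0, 0],
  [0, -6, 0, 0],
  [0, -9, 0, 0],
  [0, -9, 0, 0],
])

```text
time_s: 6.78
ee_pos: [0.4294, 0.0924, 0.0113]
tcp_rot: [0.0, -0.707, 0.707, -0.0]
wrist_force: [0.0, -0.0, -0.4]
grip_width: 0.0455
```

```bash
python3 - <<'E'
from h import *
for n in ("side",):
    im=optics.camera(n); cv2.imwrite(f"pics/{n}2.png",im[:,:,::-1])
crop("pics/side2.png","pics/side2c.png",225,205,425,360,4)
s=readout.state();print(s["ee_pos"],s["wrist_force"])
im=cv2.imread("pics/side2.png")
m,st=biggest(plate_mask("side",im),(340,293)); print(st)
q=quad(m); P=ray("side",q,.016); print(P.round(4)); print(np.linalg.norm(P-np.roll(P,-1,0),axis=1), P.mean(0))
E
```

```text
[0.42918228 0.09238884 0.01134167] [ 0.19075354  0.38577021 -0.05239291]
[ 320  278   44   39 1232]
[[0.5106 0.0506 0.016 ]
 [0.4617 0.0485 0.016 ]
 [0.4332 0.1414 0.016 ]
 [0.5106 0.1417 0.016 ]]
[0.04885964 0.09718153 0.0774138  0.09113953] [0.47904543 0.09553072 0.016     ]
```

View pics/side2c.png

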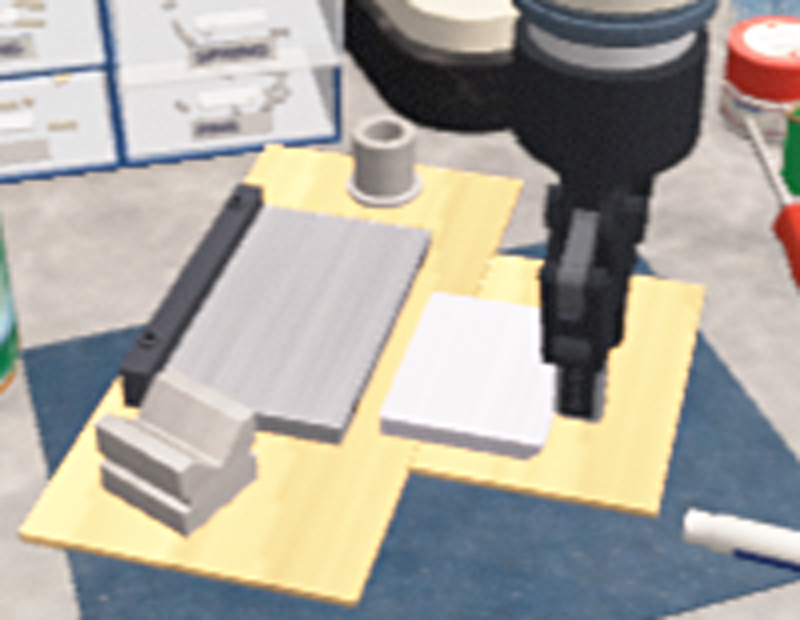

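>>> apply_moves([
  [0, -3, 0, 0],
  [0, -6, 0, 0],
  [0, -9, 0, 0],
  [0, -10, 0, 0],
  [0, -11, 0, 0],
])

```text
time_s: 7.25
ee_pos: [0.4399, 0.0924, 0.0113]
tcp_rot: [-0.0, -0.707, 0.707, 0.0]
wrist_force: [-1.0, -0.1, 1.8]
grip_width: 0.0452
```

>>> apply_moves([
  [0, -1, 0, 0],
  [0, -2, 0, 0],
  [0, -2, 0, 0],
])

```text
time_s: 7.5
ee_pos: [0.442, 0.0924, 0.0113]
tcp_rot: [0.0, -0.707, 0.707, -0.0]
wrist_force: [-0.5, -0.1, -0.5]
grip_width: 0.0455
```

>>> apply_moves([
  [0, -1, 0, 0],
  [0, -2, 0, 0],
  [0, -2, 0, 0],
])

```text
time_s: 7.75
ee_pos: [0.4429, 0.0924, 0.0111]
tcp_rot: [-0.001, -0.707, 0.707, 0.001]
wrist_force: [-5.4, -0.0, 2.9]
grip_width: 0.0453
```

>>> apply_moves([
  [0, 2, 0, 0],
  [-2, 3, 2, 0],
  [-5, 3, 5, 0],
  [-5, 3, 6, 0],
  [-5, 2, 6, 0],
  [-5, 0, 6, 0],
  [-5, -1, 6, 0],
  [-5, -1, 6, 0],
  [-5, -1, 6, 0],
])

```text
time_s: 8.5
ee_pos: [0.4422, 0.0975, 0.0047]
tcp_rot: [0.003, 0.707, -0.707, -0.003]
wrist_force: [-12.0, 0.9, 6.4]
grip_width: 0.0453
```

```bash
python3 - <<'E'
from h import *
im=optics.camera("side"); cv2.imwrite("pics/side3.png",im[:,:,::-1])
crop("pics/side3.png","pics/side3c.png",265,225,425,345,5)
E
```

```text
(no output)
```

View pics/side3c.png

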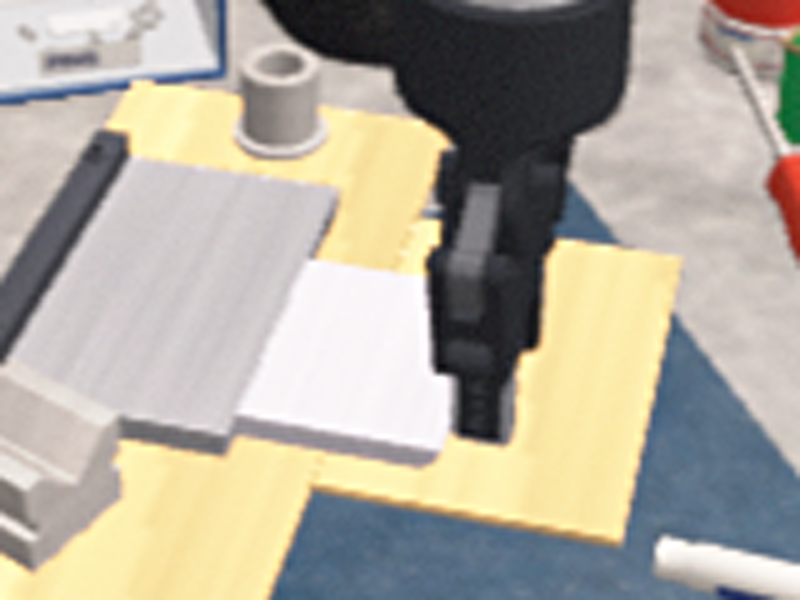

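>>> apply_moves([
  [0, 0, -1, 0],
  [0, 0, -2, 0],
  [0, 0, -3, 0],
  [0, 0, -4, 0],
  [0, 0, -5, 0],
  [0, 0, -6, 0],
  [0, 0, -6, 0],
])

```text
time_s: 9.13
ee_pos: [0.4422, 0.0975, 0.0099]
tcp_rot: [0.002, 0.707, -0.707, -0.002]
wrist_force: [-7.9, 1.6, -0.0]
grip_width: 0.0448
```

```bash
python3 - <<'E'
from h import *
im=optics.camera("side"); cv2.imwrite("pics/side4.png",im[:,:,::-1])
crop("pics/side4.png","pics/side4c.png",265,225,425,345,5)
E
```

```text
(no output)
```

View pics/side4c.png

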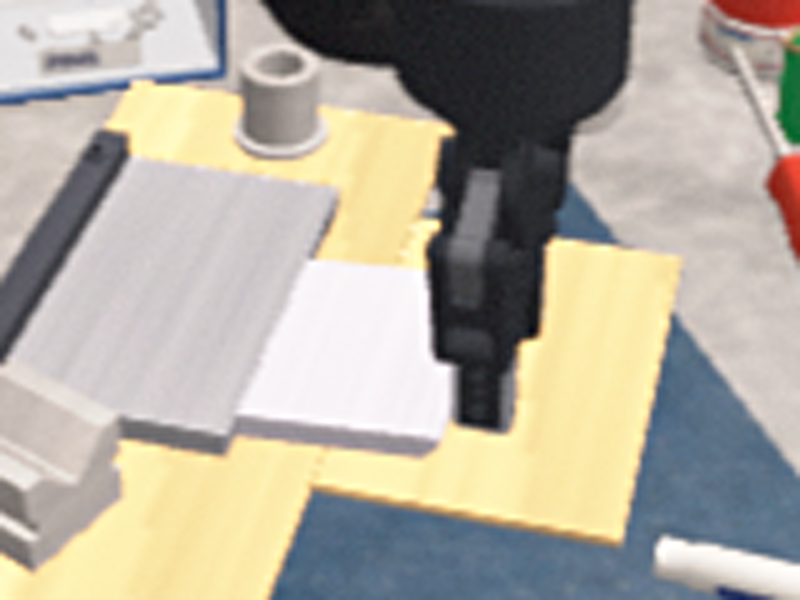

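>>> apply_moves([
  [0, 0, -1, 0],
  [0, 0, -2.5, 0],
  [0, -0.2, -4, 0],
  [0, -0.4, -6, 0],
  [0, -0.9, -8, 0],
  [0, -1.4, -10, 0],
  [0, -1.8, -12, 0],
  [0, -1.8, -12, 0],
])

```text
time_s: 9.85
ee_pos: [0.4439, 0.0974, 0.0223]
tcp_rot: [0.003, 0.707, -0.707, -0.003]
wrist_force: [-10.0, 0.2, 1.7]
grip_width: 0.0454
```

```bash
python3 - <<'E'
from h import *
im=optics.camera("side"); cv2.imwrite("pics/side5.png",im[:,:,::-1])
crop("pics/side5.png","pics/side5c.png",265,225,425,345,5)
E
```

```text
(no output)
```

View pics/side5c.png

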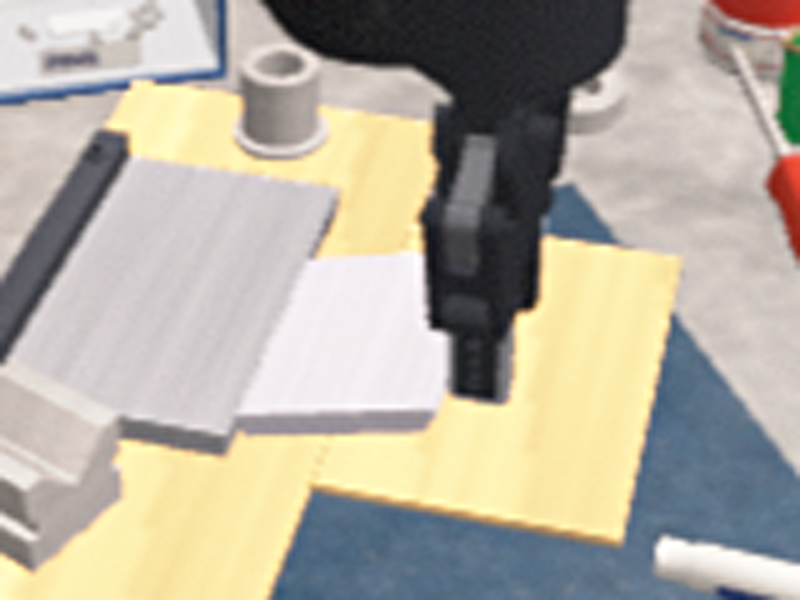

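>>> apply_moves([
  [0, -0.4, -2, 0],
  [0, -0.9, -4, 0],
  [0, -1.5, -6, 0],
  [0, -2.1, -8, 0],
  [0, -2.8, -10, 0],
  [0, -3.5, -11.5, 0],
  [0, -4.3, -13.2, 0],
  [0, -5.1, -14.8, 0],
  [0, -6, -16.5, 0],
])

```text
time_s: 10.65
ee_pos: [0.4498, 0.0975, 0.0391]
tcp_rot: [0.003, 0.707, -0.707, -0.003]
wrist_force: [-12.5, 0.8, 5.7]
grip_width: 0.0454
```

```bash
python3 - <<'E'
from h import *
im=optics.camera("side"); cv2.imwrite("pics/side6.png",im[:,:,::-1])
crop("pics/side6.png","pics/side6c.png",265,225,425,345,5)
E
```

```text
(no output)
```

View pics/side6c.png

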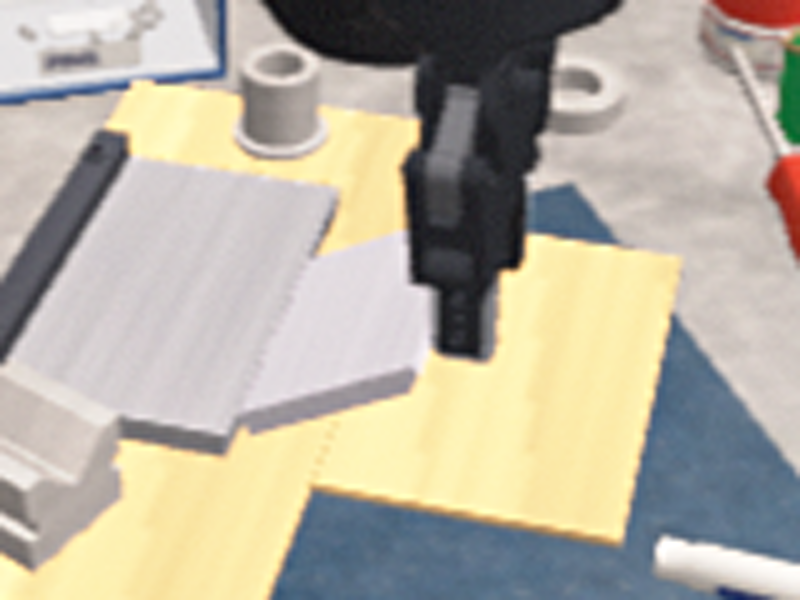

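>>> apply_moves([
  [0, -1.2, -2, 0],
  [0, -2.2, -3.5, 0],
  [0, -3.2, -5, 0],
  [0, -4.4, -5.5, 0],
  [0, -5.6, -6, 0],
  [0, -7, -6, 0],
  [0, -8.5, -6, 0],
  [0, -10, -6, 0],
])

```text
time_s: 11.37
ee_pos: [0.4543, 0.0975, 0.0457]
tcp_rot: [0.008, 0.707, -0.707, -0.007]
wrist_force: [-45.1, -1.4, 27.7]
grip_width: 0.0453
```

```bash
python3 - <<'E'
from h import *
im=optics.camera("side"); cv2.imwrite("pics/side7.png",im[:,:,::-1])
crop("pics/side7.png","pics/side7c.png",265,225,425,345,5)
E
```

```text
(no output)
```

View pics/side7c.png

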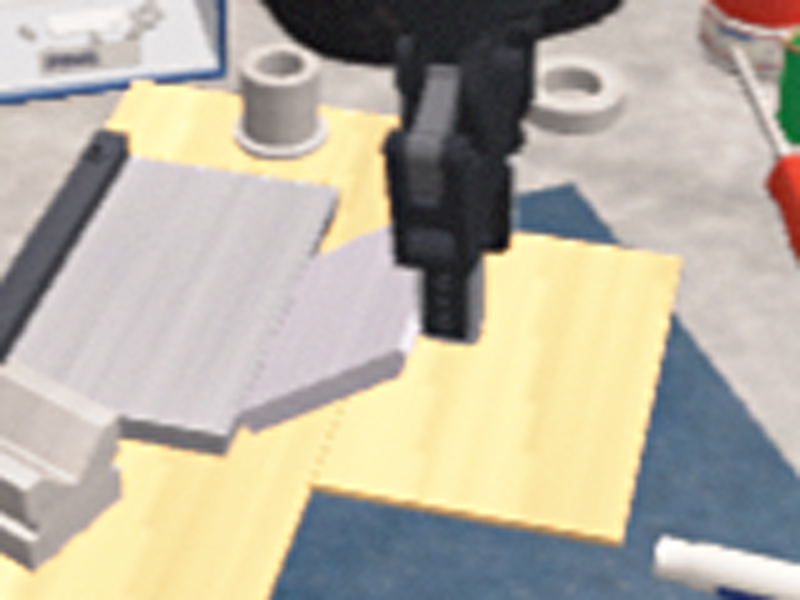

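>>> apply_moves([
  [0, 2, -1, 0],
  [0, 4, -2.8, 0],
  [0, 3, -4, 0],
  [0, 1.7, -5.3, 0],
  [0, 0.5, -6.5, 0],
  [0, -0.7, -7.7, 0],
  [0, -0.7, -7.7, 0],
])

```text
time_s: 12.0
ee_pos: [0.4624, 0.0975, 0.0546]
tcp_rot: [0.001, 0.707, -0.707, -0.001]
wrist_force: [-10.3, 1.5, 9.5]
grip_width: 0.0453
```

```bash
python3 - <<'E'
from h import *
im=optics.camera("side"); cv2.imwrite("pics/side8.png",im[:,:,::-1])
crop("pics/side8.png","pics/side8c.png",265,225,425,345,5)
E
```

```text
(no output)
```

View pics/side8c.png

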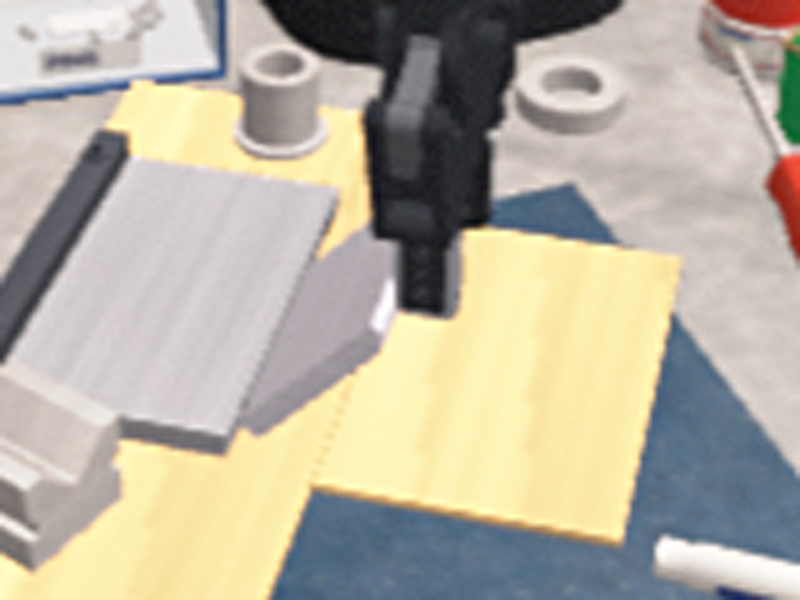

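>>> apply_moves([
  [0, -1.3, -1, 0],
  [0, -2.6, -2.2, 0],
  [0, -3.8, -3.3, 0],
  [0, -5, -4.2, 0],
  [0, -6.3, -5, 0],
  [0, -7.8, -5.8, 0],
  [0, -9.3, -6.6, 0],
  [0, -10.7, -7.3, 0],
])

```text
time_s: 12.72
ee_pos: [0.4741, 0.0975, 0.0622]
tcp_rot: [0.0, -0.707, 0.707, 0.0]
wrist_force: [-4.9, -0.0, 8.5]
grip_width: 0.0452
```

```bash
python3 - <<'E'
from h import *
im=optics.camera("side"); cv2.imwrite("pics/side9.png",im[:,:,::-1])
crop("pics/side9.png","pics/side9c.png",265,225,425,345,5)
E
```

```text
(no output)
```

View pics/side9c.png

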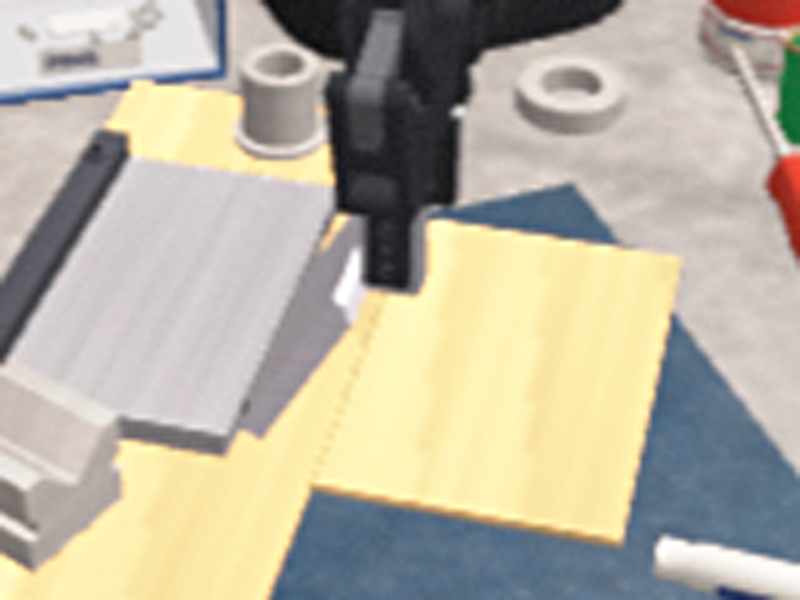

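>>> apply_moves([
  [0, 1.5, 0, 0],
  [0, 2.5, 2, 0],
  [0, 2.5, 4, 0],
  [0, 2.5, 6, 0],
  [0, 2.5, 8, 0],
  [0, 2.5, 9, 0],
  [0, 2.5, 9, 0],
])

```text
time_s: 13.35
ee_pos: [0.4713, 0.0973, 0.051]
tcp_rot: [-0.0, -0.707, 0.707, 0.0]
wrist_force: [-0.0, 1.1, -0.3]
grip_width: 0.0453
```

```bash
python3 - <<'E'
from h import *
im=optics.camera("side"); cv2.imwrite("pics/side10.png",im[:,:,::-1])
crop("pics/side10.png","pics/side10c.png",265,225,425,345,5)
E
```

```text
(no output)
```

View pics/side10c.png

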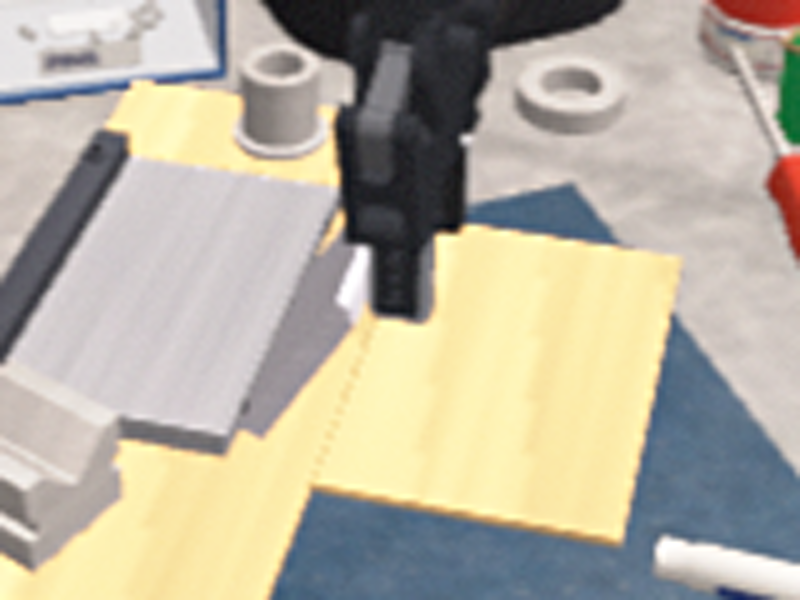

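>>> apply_moves([
  [0, -2, 0, 0],
  [0, -4.5, 0, 0],
  [0, -7, 0, 0],
  [0, -9.5, 0, 0],
  [0, -12, 0, 0],
  [0, -14.5, 0, 0],
  [0, -17, 0, 0],
  [0, -19.5, 0, 0],
  [0, -22, 0, 0],
  [0, -24, 0, 0],
])

```text
time_s: 14.23
ee_pos: [0.4958, 0.0973, 0.0517]
tcp_rot: [0.0, -0.707, 0.707, 0.0]
wrist_force: [-0.0, -0.1, -0.1]
grip_width: 0.0451
```

```bash
python3 - <<'E'
from h import *
im=optics.camera("side"); cv2.imwrite("pics/side11.png",im[:,:,::-1])
crop("pics/side11.png","pics/side11c.png",265,225,425,345,5)
E
```

```text
(no output)
```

View pics/side11c.png

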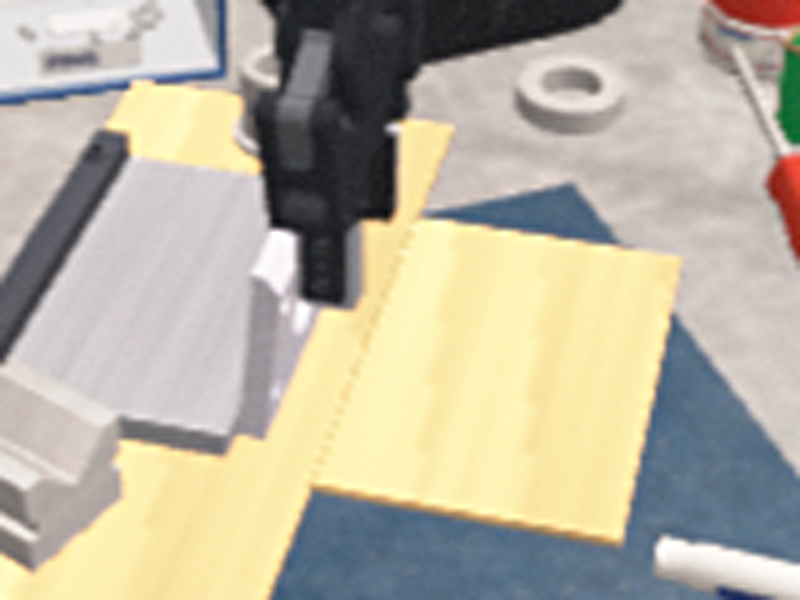

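>>> apply_moves([
  [0, -2, 0, 0],
  [0, -4, 0, 0],
  [0, -6, 0, 0],
  [0, -8, 0, 0],
  [0, -10, 0, 0],
  [0, -12, 0, 0],
  [0, -13.5, 0, 0],
  [0, -15, 0, 0],
])

```text
time_s: 14.95
ee_pos: [0.5107, 0.0973, 0.0518]
tcp_rot: [-0.0, -0.707, 0.707, 0.0]
wrist_force: [-0.3, -0.2, -0.4]
grip_width: 0.0453
```

```bash
python3 - <<'E'
from h import *
im=optics.camera("side"); cv2.imwrite("pics/side12.png",im[:,:,::-1])
crop("pics/side12.png","pics/side12c.png",265,225,425,345,5)
E
```

```text
(no output)
```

View pics/side12c.png

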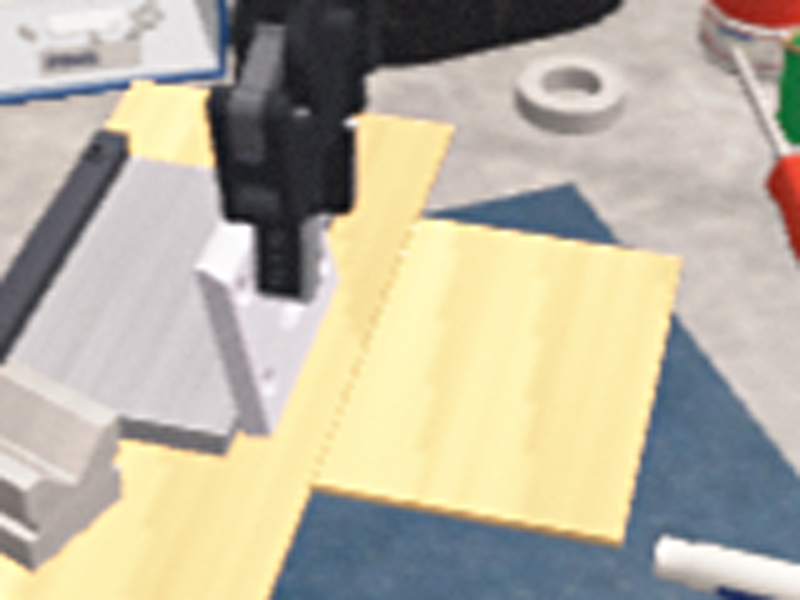

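>>> apply_moves([
  [0, -2, 0, 0],
  [0, -4, 0, 0],
  [0, -6, 0, 0],
  [0, -7.5, 0, 0],
  [0, -7.5, 0, 0],
  [0, -7.5, 0, 0],
])

```text
time_s: 15.5
ee_pos: [0.5181, 0.0973, 0.0517]
tcp_rot: [-0.0, -0.707, 0.707, 0.0]
wrist_force: [1.2, -0.0, 0.0]
grip_width: 0.0451
```

```bash
python3 - <<'E'
from h import *
im=optics.camera("side"); cv2.imwrite("pics/side13.png",im[:,:,::-1])
crop("pics/side13.png","pics/side13c.png",265,225,425,345,5)
E
```

```text
(no output)
```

View pics/side13c.png

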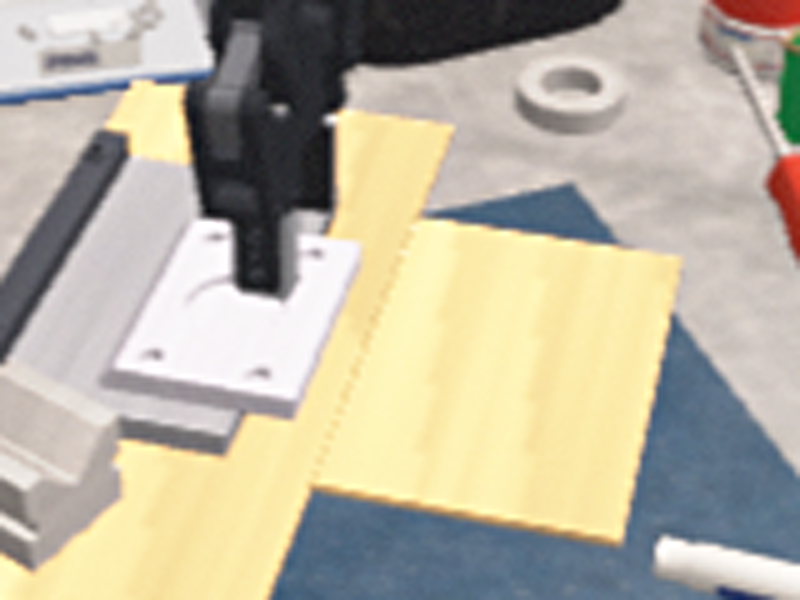

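>>> apply_moves([
  [0, 10, 0, 0],
  [0, 30, 0, 0],
  [0, 50, 0, 0],
  [0, 66, 0, 0],
  [0, 70, 0, 0],
  [0, 70, 0, 0],
])

```text
time_s: 16.05
ee_pos: [0.4476, 0.0975, 0.052]
tcp_rot: [-0.0, 0.707, -0.707, 0.0]
wrist_force: [-0.1, 1.0, 0.4]
grip_width: 0.0452
```

```bash
python3 - <<'E'
from h import *
im=optics.camera("side"); cv2.imwrite("pics/side14.png",im[:,:,::-1])
crop("pics/side14.png","pics/side14c.png",265,225,425,345,5)
im=cv2.imread("pics/side14.png")
m,st=biggest(plate_mask("side",im,225),(310,290)); print(st)
q=quad(m); P=ray("side",q,.027); print(q,P.round(4)); print(np.linalg.norm(P-np.roll(P,-1,0),axis=1), P.mean(0))
E
```

```text
[ 288  268   49   37 1109]
[[337.44598 273.22214]
 [323.84842 304.35886]
 [287.0833  298.1746 ]
 [303.70746 267.61862]] [[0.501  0.0496 0.027 ]
 [0.5016 0.1403 0.027 ]
 [0.5667 0.141  0.027 ]
 [0.5667 0.0487 0.027 ]]
[0.09068271 0.06505041 0.09232271 0.06569076] [0.53401165 0.0948958  0.027     ]
```

View pics/side14c.png

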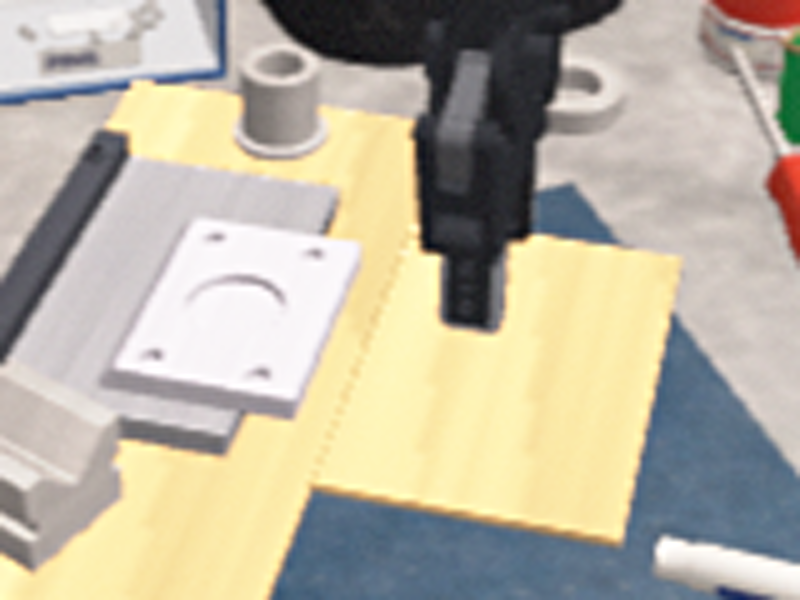

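>>> apply_moves([
  [0, 0, 12, 0],
  [0, 0, 25, 0],
  [0, -8, 33, 0],
  [0, -20, 34, 0],
  [0, -30, 34, 0],
  [0, -36, 34, 0],
  [0, -40, 34, 0],
  [0, -43, 34, 0],
  [0, -46, 34, 0],
  [0, -49, 34, 0],
])

```text
time_s: 16.93
ee_pos: [0.497, 0.0973, 0.0176]
tcp_rot: [-0.0, -0.707, 0.707, 0.0]
wrist_force: [0.0, -0.1, 0.1]
grip_width: 0.0456
```

>>> apply_moves([
  [0, -3, 0, 0],
  [0, -6, 0, 0],
  [0, -9, 0, 0],
  [0, -12, 0, 0],
  [0, -15, 0, 0],
  [0, -18, 0, 0],
  [0, -21, 0, 0],
  [0, -24, 0, 0],
  [0, -27, 0, 0],
  [0, -28, 0, 0],
])

```text
time_s: 17.77
ee_pos: [0.5255, 0.0974, 0.0178]
tcp_rot: [0.0, -0.707, 0.707, -0.0]
wrist_force: [-1.4, -0.5, 0.6]
grip_width: 0.0453
```

>>> apply_moves([
  [0, -1, 0, 0],
  [0, -2, 0, 0],
  [0, -3, 0, 0],
  [0, -3.5, 0, 0],
  [0, -3.5, 0, 0],
])

```text
time_s: 18.18
ee_pos: [0.5281, 0.0973, 0.0178]
tcp_rot: [-0.0, -0.707, 0.707, 0.0]
wrist_force: [-3.4, 0.5, 2.6]
grip_width: 0.0455
```

>>> apply_moves([
  [0, -0.5, 0, 0],
  [0, -1, 0, 0],
  [0, -1.5, 0, 0],
  [0, -1.5, 0, 0],
])

```text
time_s: 18.52
ee_pos: [0.5282, 0.0974, 0.0177]
tcp_rot: [-0.002, -0.707, 0.707, 0.002]
wrist_force: [-10.2, -0.7, 6.6]
grip_width: 0.0453
```

>>> apply_moves([
  [0, 3, 0, 0],
  [0, 10, 0, 0],
  [0, 30, 0, 0],
  [0, 60, 0, 0],
  [0, 90, -15, 0],
  [0, 115, -40, 0],
  [0, 135, -70, 0],
  [0, 140, -90, 0],
  [0, 140, -100, 0],
  [0, 140, -100, 0],
])

```text
time_s: 19.35
ee_pos: [0.3916, 0.0976, 0.1207]
tcp_rot: [0.003, -0.707, 0.707, -0.002]
wrist_force: [0.9, -0.6, 0.6]
grip_width: 0.0456
```

```bash
python3 - <<'E'
from h import *
for n in ("side","top"):
    im=optics.camera(n); cv2.imwrite(f"pics/{n}15.png",im[:,:,::-1])
crop("pics/side15.png","pics/side15c.png",235,225,415,360,4)
crop("pics/top15.png","pics/top15c.png",175,185,385,355,3)
im=cv2.imread("pics/side15.png")
m,st=biggest(plate_mask("side",im,225),(290,285)); print(st)
q=quad(m); P=ray("side",q,.027); print(P.round(4),P.mean(0)); print(np.linalg.norm(P-np.roll(P,-1,0),axis=1))
im=cv2.imread("pics/top15.png"); 
m,st=biggest(plate_mask("top",im,190),(245,230)); print(st)
q=quad(m); P=ray("top",q,.027); print(P.round(4), P.mean(0)); print(np.linalg.norm(P-np.roll(P,-1,0),axis=1))
s=readout.state();print(s["ee_pos"],s["wrist_force"])
E
```

```text
[ 268  265   50   36 1083]
[[0.604  0.0486 0.027 ]
 [0.5384 0.0496 0.027 ]
 [0.538  0.1403 0.027 ]
 [0.6041 0.1411 0.027 ]] [0.57111639 0.09493102 0.027     ]
[0.06559051 0.09068435 0.06609611 0.09245801]
[ 238  209   58   42 2288]
[[0.6032 0.0538 0.027 ]
 [0.538  0.0552 0.027 ]
 [0.5406 0.1456 0.027 ]
 [0.6032 0.1451 0.027 ]] [0.57125113 0.09990943 0.027     ]
[0.0651257  0.09045344 0.06258435 0.09124079]
[0.39035822 0.09731909 0.11695848] [ 0.90832994  0.54311741 -0.88758856]
```

View pics/side15c.png

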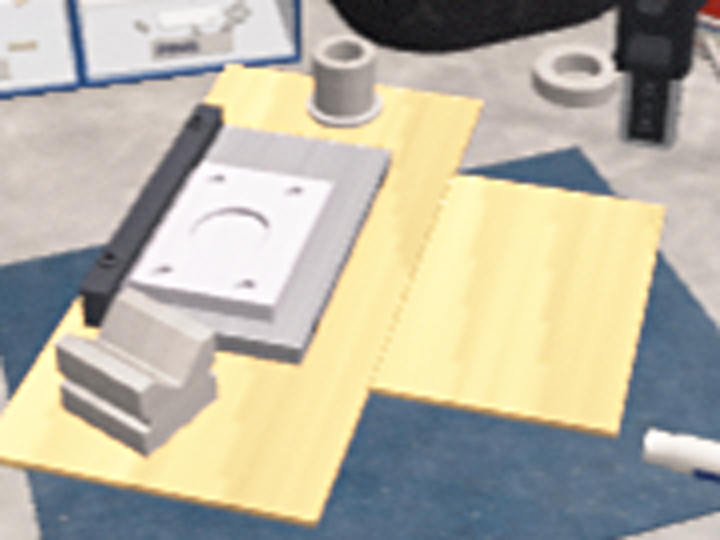

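View pics/top15c.png

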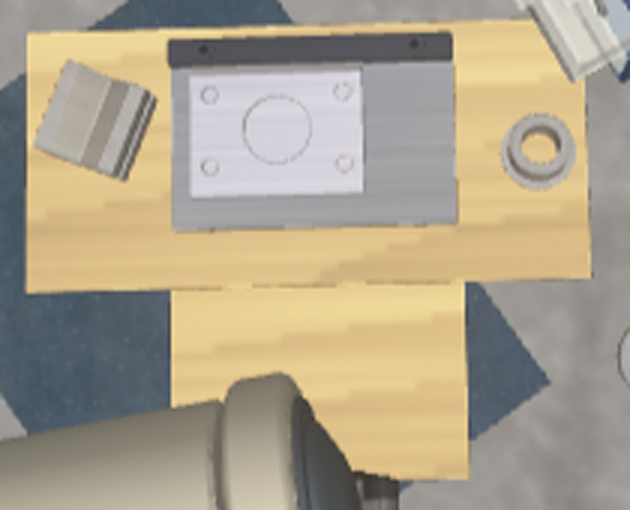

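>>> apply_moves([
  [0, 0, 0, 0],
  [0, 0, 0, 0],
  [0, 0, 0, 0],
])

```text
time_s: 19.7
ee_pos: [0.3896, 0.0972, 0.1161]
tcp_rot: [-0.001, -0.707, 0.707, 0.001]
wrist_force: [-0.6, -0.5, -0.2]
grip_width: 0.0452
```

```bash
python3 -c "
from plant import job,readout
print(job.job_done()); print(readout.state()['time_s'])"
```

```text
the job is handed in; nothing more can be done
None
the job is handed in; nothing more can be done
```

The cover plate is flipped, pocketed side up, and lies flat on the stand against the rear fence. I handed the job in at about 20 s of the 64 s allowed. No verdict was reported, so what follows is from my own checks.

**What I did:** I squared the plate with two half-open fingertips and pushed it against the stand's front edge. I tipped it up by friction on its tail edge and pushed it past vertical. It dropped the last part onto the stand under its own weight. I then slid it back until the fence stopped it.

**Last checks (both cameras):**
- **Distance:** the plate's front edge is 15 to 17 mm behind the stand's front face. That puts its centre at about 51 mm, as the fence should give.
- **Squareness:** it is square within about 0.03 rad. The side view gave under 0.01 rad, and the top view's 0.03 came from one noisy edge.
- **Sideways position:** its centre is 13 to 18 mm left of the stand's middle line, against the 40 mm allowed. The two cameras disagree by about 5 mm on this.
- **Surroundings:** the V-block and bush look unmoved, and the hand is clear of everything.

**What went wrong on the way:** at about 37° of tilt the finger jammed against the plate, and the wrist force reached about 53 N (limit 120 N). I backed off along the arc and carried on. I could not measure how hard the fingers alone pressed.

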